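Put the cleanroom air sampler together

TASK

Get the air sampler on the bench ready for use: lift the grey dust cap off its base and lay it, knob up, in the round dark steel dish. Then build the sampler up on the base one part at a time, each released and fully seated before the next: first the tall deep cup, on it the low stage with the seven holes, and last the inlet cone with its neck up. Do not disturb the small bottle, the tape roll or the hand-held meter.

Things in the scene. Friction and masses are not known exactly. Their poses are not given: they have to be found in the camera images.
- base: Sampler base, fixed: white box 100 x 110 mm, 38 mm high; on its middle a round aluminium collar 56 mm across up to 65 mm height, open above as a socket 48 mm wide, 13 mm deep. At the start the dust cap sits in it. Origin: centre of the box's underside, below the collar's axis, on the bench; z up. The cup, when seated, has its origin 57 mm above this one.
- dish: Shallow round dish of dark steel, fixed to the bench, 120 mm across, 14 mm high, inside width 110 mm or more, floor 3 mm thick. Origin: centre of its underside, z up.
- cap: Grey plastic dust cap, 38 mm high, about 60 g, at first in the base's socket; lifts straight out. Under it a centred spigot 44 mm across, 8 mm high, foot chamfered. Origin: centre of the spigot's underside, z up. Disc 58 mm across at 8 to 16 mm above the origin, round knob 24 mm across at 16 to 38 mm.
- cup: Tall deep cup, bare aluminium, about 120 g: straight round body 58 mm across, 8 to 40 mm above the origin; open top 48 mm wide inside, plain floor 28 mm below the rim. Under it a centred spigot 44 mm across, 8 mm high, foot chamfered. Origin: centre of the spigot's underside, z up. The spigot has 2 mm play all round in the base's socket; seated when the body rests on the collar.
- jet: Low stage, bare aluminium, about 120 g: straight round body 58 mm across, 8 to 30 mm above the origin; in its top a socket 48 mm wide, 9 mm deep, floor with seven dark 9 mm holes. Under it a centred spigot 44 mm across, 8 mm high, foot chamfered. Origin: centre of the spigot's underside, z up. Fits the cup's mouth with 2 mm play all round; seated, its origin is 32 mm above the cup's.
- cone: Inlet cone, bare aluminium, about 120 g: body 58 mm across 8 to 18 mm above the origin, cone to 34 mm, round neck 24 mm across 34 to 58 mm, dark mouth on top. Under it a centred spigot 44 mm across, 8 mm high, foot chamfered. Origin: centre of the spigot's underside, z up. Fits the low stage's socket with 2 mm play all round; seated, its origin is 22 mm above the low stage's.
- bottle: Small upright sample bottle with a black cap, 44 mm across, 75 mm high, loose; a bystander. Origin: centre of its underside.
- tape: Small roll of cream tape lying flat, 68 mm across with a 40 mm bore, 24 mm high, loose; a bystander. Origin: centre of its underside.
- meter: Black hand-held meter lying flat, 110 x 42 mm, 22 mm high, with a pale display, loose; a bystander. Origin: centre of its underside, x along its length.
Not all that is in view belongs to the job. What is shaped like the jet but pink is not meant.

How it is judged:
On the way, in this order (a step that is already met when the one before it is completed fails the run):
1. the dust cap lies knob up in the dish, released (horizontal distance between cap and dish below 0.035 m and z of cap in the frame of dish below 0.008 m and angle between cap's own z axis and vertical below 0.2 rad and contact force between the fingers and cap below 0.05 N and linear speed of cap below 0.02 m/s), for 0.2 s.
2. the tall cup is seated on the base, released (horizontal distance between cup and base below 0.006 m and z of cup in the frame of base between 0.054 and 0.06 m and angle between cup's own z axis and vertical below 0.08 rad and contact force between the fingers and cup below 0.05 N and linear speed of cup below 0.02 m/s), for 0.2 s.
3. the low stage is seated on the cup, released (horizontal distance between cup and base below 0.006 m and z of cup in the frame of base between 0.054 and 0.06 m and angle between each of cup, jet's own z axis and vertical below 0.08 rad and horizontal distance between jet and cup below 0.006 m and z of jet in the frame of cup between 0.029 and 0.035 m and contact force between the fingers and jet below 0.05 N and linear speed of jet below 0.02 m/s), for 0.2 s.
4. the inlet cone is seated on the low stage, released (horizontal distance between cup and base below 0.006 m and z of cup in the frame of base between 0.054 and 0.06 m and angle between each of cup, jet, cone's own z axis and vertical below 0.08 rad and horizontal distance between jet and cup below 0.006 m and z of jet in the frame of cup between 0.029 and 0.035 m and horizontal distance between cone and jet below 0.006 m and z of cone in the frame of jet between 0.019 and 0.025 m and contact force between the fingers and cone below 0.05 N and linear speed of cone below 0.02 m/s), for 0.2 s.
At the end, for the whole second after the job is handed in: The cap lies knob up on the floor of the dish (centre within 35 mm of the dish's, tilt under 0.2 rad). Cup on base, low stage on cup and cone on low stage are each seated: axes within 6 mm, height within 3 mm of fully home, tilt under 0.08 rad. All four are released and at rest (horizontal distance between cap and dish below 0.035 m and z of cap in the frame of dish below 0.008 m and angle between cap's own z axis and vertical below 0.2 rad and horizontal distance between cup and base below 0.006 m and z of cup in the frame of base between 0.054 and 0.06 m and angle between each of cup, jet, cone's own z axis and vertical below 0.08 rad and horizontal distance between jet and cup below 0.006 m and z of jet in the frame of cup between 0.029 and 0.035 m and horizontal distance between cone and jet below 0.006 m and z of cone in the frame of jet between 0.019 and 0.025 m and linear speed of each of cap, cup, jet, cone below 0.02 m/s and angular speed of each of cap, cup, jet, cone below 0.2 rad/s); the robot touches nothing.
It fails at once if the bottle is moved by more than 30 mm or knocked over (distance of bottle from where it was at the start of the episode above 0.03 m or angle between bottle's own z axis and vertical above 0.5 rad).
It fails at once if the tape is moved by more than 30 mm or knocked over (distance of tape from where it was at the start of the episode above 0.03 m or angle between tape's own z axis and vertical above 0.5 rad).
It fails at once if the meter is moved by more than 30 mm or knocked over (distance of meter from where it was at the start of the episode above 0.03 m or angle between meter's own z axis and vertical above 0.5 rad).
It also fails if it takes over 115 s, if anything falls off the work surface, if the arm or the gripper's body presses on something with over 40 N, if the wrist force passes 120 N, or if a joint passes its speed limit or range.

ROBOT

A 7-joint arm with a two-finger parallel gripper is mounted at the origin on the work surface. World frame = base frame: x ahead of the robot, y to its left, z up, the work surface at z = 0. Lengths are in m, angles in rad, forces in N, time in s.
With the tool pointing down it reaches from about 0.4 to 0.85 m from the base axis. Payload 10.4 kg.
Tool frame: the origin (TCP) lies between the finger pads; the fingertips stand 17 mm ahead of it and the grasp point (between the pads) lies 2 mm behind it; z points along the fingers, y is the direction in which the jaws open and shut (so a half turn about z gives the same grasp; the last joint's range is limited). The gripper opens to 85 mm and grips with 20 to 120 N. Pads are 22 mm wide; open, the fingers measure 114 mm over their backs; the gripper's body (76 mm by 85 mm) begins 54 mm behind the grasp point. The pads swing forward as they close: fully open they stand 13 mm farther back than shut.
Start: joints at [-1.194, 0.332, -0.065, 1.46, 0.022, 1.35, -0.088], TCP at [0.243, 0.576, 0.248] pointing down, gripper open.
Joint ranges: [-2.6, 2.6], [-0.5, 2.12], [-1.47, 1.34], [0.16, 2.42], [-1.27, 4.41], [0.06, 2.06], [-2.6, 2.6]. Speed limits (rad/s): [2.22, 2.22, 2.79, 2.79, 3.14, 3.14, 3.14].

INTERFACE

Orientations are given as a rotation vector (axis times angle).
In Python, from cell import r, eyes, order gives the robot as it stands.
- The arm moves only by the tool jog_arm, never from a script. Its argument "targets" is a list of rows, each a list of 7 numbers: the shift along the world's x, y, z in cm, then the turn, a rotation vector about the world's x, y, z in degrees, then the closure in counts, from 0 (fully open) to 255 (shut). In form: [[tx, ty, tz, rx, ry, rz, hand], ...]. A call has 1 to 20 rows; each row shifts and turns the commanded pose from where the row before left it; what a row does not reach is not made up. A row lasts 1/10 s, in which the tool goes at most 50 mm and 8.59 degrees, less where a joint would pass 70% of its speed; a pose out of reach is approached as far as the arm can. A call with a gripper value outside its range is refused whole. The fingers move at their own pace and stop on an object; "newtons" is the grip in N (left out, the last holds). Time passes only in rows, so rows that do not move let the fingers close. It gives the time, the measured TCP pose, the force and the opening at its end, in the units of the state.
- r.state(): the state, without advancing time (a new reading comes with each control period).
- eyes.grab_frame(name): name is "scene" or "top" or "wrist"; returns a dict with "image" (480x640x3 uint8, blue, green, red), "camera_matrix" (3x3 intrinsics, pixels), "camera_from_world" (4x4, takes a point from world to camera coordinates). Camera axes: x right, y down, z forward; pixel columns grow to the right and rows downward; lengths in m; the calibration is good to about 2 mm. A picture is of the moment at which its call begins. There is no depth.
- order.hand_in(): hands the job in, once; it reports no verdict.
The state is a dict: "time_s": time; "qpos": joint angles; "qvel": joint speeds; "effort": joint torques, N m; "position": TCP position; "ee_rot": TCP orientation; "ft_force": force on the tool from outside, world axes, zero at the start; "ft_torque": the same for the moment, N m; "width": finger opening in m.
Only numpy, scipy, OpenCV 4.12 (cv2) and the standard library are available. Lean on these libraries where they do the work, as an engineer would, in place of code of your own. Each camera call takes 0.05 s, during which the arm holds its last target.

## Working session

There is one attempt and no reset: what is moved stays moved. The work goes in short steps, Python scripts to look and compute and a tool call to move; the robot and the scene stay as the last step left them, time stands still between calls to the robot, and variables do not carry over. Pictures are saved under pics/ and viewed, and the job is handed in when it is done.

Besides the shell and the picture viewer there is one more tool, called after ">>>" as name(argument=value, ...), one argument or row to a line, values as JSON. jog_arm: Moves the arm, as the interface text tells. Its arguments: {"type":"object","properties":{"targets":{"type":"array"},"newtons":{"type":"number"}},"required":["targets"]}

```bash
mkdir -p pics; ls; cat > h.py <<'E'
import numpy as np,cv2
from cell import r,eyes,order
def grab(n,save=None):
    f=eyes.grab_frame(n)
    if save: cv2.imwrite('pics/'+save,f['image'])
    return f
def ray(f,u,v,z):
    K=np.array(f['camera_matrix']);T=np.array(f['camera_from_world'])
    d=T[:3,:3].T@np.linalg.solve(K,[u,v,1.]);c=-T[:3,:3].T@T[:3,3]
    return c+d*(z-c[2])/d[2]
def proj(f,p):
    K=np.array(f['camera_matrix']);T=np.array(f['camera_from_world'])
    q=K@(T[:3,:3]@np.array(p)+T[:3,3]);return q[:2]/q[2]
E
python3 - <<'E'
from h import *
import pickle
F={n:grab(n,n+'0.png') for n in ['scene','top','wrist']}
pickle.dump(F,open('f0.pkl','wb'))
for n in F:
    T=np.array(F[n]['camera_from_world']);print(n,-T[:3,:3].T@T[:3,3])
s=r.state();print({k:s[k] for k in ['time_s','position','ee_rot','width','ft_force']})
E
```

```text
pics
scene [ 1.08924311 -0.71628631  0.66703922]
top [ 0.49631075 -0.01859837  0.95492583]
wrist [0.18115716 0.60157721 0.37261067]
{'time_s': 0.15, 'position': array([0.24318384, 0.57546854, 0.24768398]), 'ee_rot': array([-6.23796449e-01, -3.07887783e+00,  1.72825419e-03]), 'width': 0.0855079082599678, 'ft_force': array([ 0.34800045, -0.78991852,  0.34153312])}
```

View pics/scene0.png

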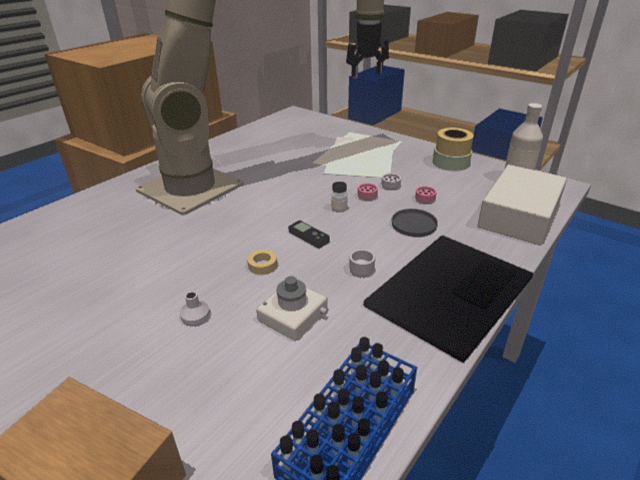

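View pics/top0.png

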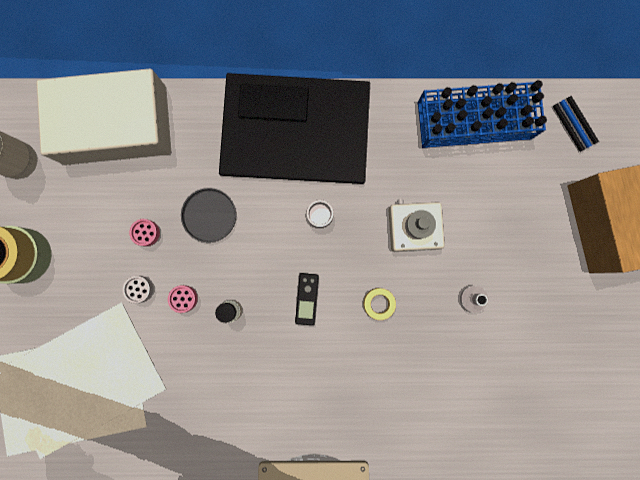

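View pics/wrist0.png

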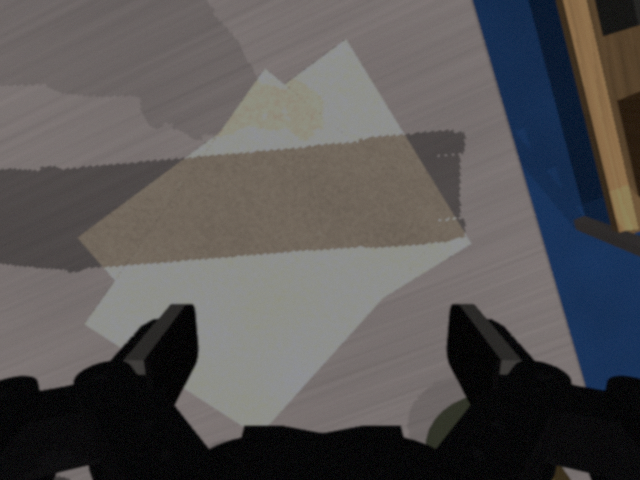

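```bash
cat > m.py <<'E'
from h import *
import pickle
F=pickle.load(open('f0.pkl','rb'));f=F['top'];im=f['image']
# half-windows
R={'dish':(208,215,36),'cup':(320,214,24),'jet':(137,289,24),'cone':(475,299,26),'cap':(422,223,30),'bottle':(228,312,20),'tape':(380,304,24),'meter':(307,299,32),'box':(417,226,40)}
tiles=[]
for k,(u,v,h) in R.items():
    c=im[v-h:v+h,u-h:u+h];tiles.append(cv2.resize(c,(260,260),interpolation=cv2.INTER_CUBIC))
    cv2.putText(tiles[-1],f'{k} {u-h},{v-h} x{260/(2*h):.2f}',(3,12),0,.4,(0,0,255),1)
cv2.imwrite('pics/tiles.png',cv2.resize(np.vstack([np.hstack(tiles[i:i+3]) for i in (0,3,6)]),(600,600)))
E
python3 m.py
```

```text
(no output)
```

View pics/tiles.png

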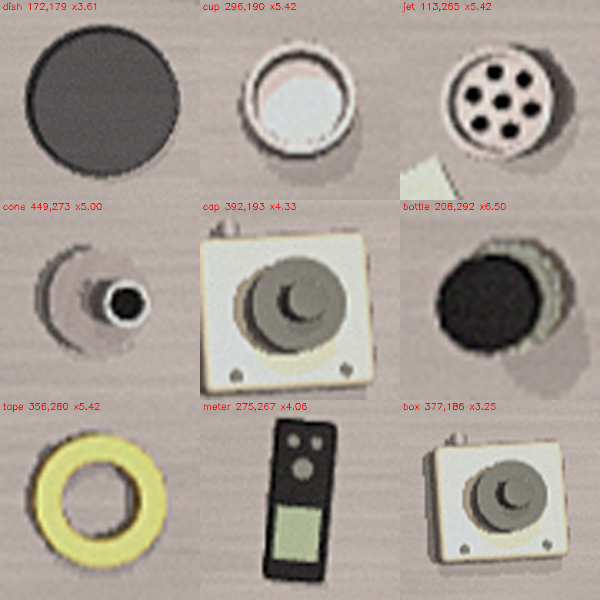

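```bash
cat > m2.py <<'E'
from h import *
import pickle
f=pickle.load(open('f0.pkl','rb'))['top'];im=f['image'].astype(int)
g=im.mean(2);s=im.max(2)-im.min(2)
def comp(m,u,v,h):
    M=np.zeros(g.shape,np.uint8);M[v-h:v+h,u-h:u+h]=m[v-h:v+h,u-h:u+h]
    cs,_=cv2.findContours(M,0,2);c=max(cs,key=cv2.contourArea);return c
def rep(n,c,z):
    (u,v),(a,b),_=cv2.fitEllipse(c);p=ray(f,u,v,z);q=ray(f,u+1,v,z);px=np.linalg.norm(q-p)*1000
    print(n,np.round([u,v],1),'diam mm',round((a+1)*px,1),round((b+1)*px,1),'xyz',np.round(p,4))
rep('dish',comp(g<100,208,215,36),.014)
rep('cup',comp(g>175,320,214,24),.040)
rep('cone mouth',comp(g<60,481,299,9),.058)
rep('cap knob/disc',comp((g>75)&(g<150),424,223,18),.057+.016)
rep('bottle',comp(g<45,228,312,20),.075)
rep('tape',comp(s>50,380,304,24),.024)
M=(g<60).astype(np.uint8);n,l,st,ce=cv2.connectedComponentsWithStats(M[275:305,122:150].copy())
ps=[]
for i in range(1,n): print(st[i][4],ce[i]+[122,275]); ps.append(ce[i]+[122,275])
m=np.mean(ps,0);print('jet holes',len(ps),m,ray(f,*m,.021))
c=comp(g<90,307,299,32);print('meter',cv2.minAreaRect(c),ray(f,*cv2.minAreaRect(c)[0],.022))
c=comp(g>185,417,226,40);rr=cv2.minAreaRect(c);print('box',rr,ray(f,*rr[0],.038))
E
python3 m2.py
```

```text
dish [208.2 214.9] diam mm 117.3 120.1 xyz [0.6354 0.228  0.014 ]
cup [316.  211.1] diam mm 58.6 81.7 xyz [ 0.6394 -0.0061  0.04  ]
cone mouth [481.4 299.6] diam mm 16.8 18.0 xyz [ 0.4538 -0.3443  0.058 ]
cap knob/disc [420.6 223.6] diam mm 56.6 61.3 xyz [ 0.6084 -0.2193  0.073 ]
bottle [225.4 312.1] diam mm 38.0 42.4 xyz [0.4308 0.1743 0.075 ]
tape [379.5 303.7] diam mm 68.2 69.9 xyz [ 0.4441 -0.1402  0.024 ]
3 [145. 278.]
9 [135. 282.]
9 [142.11111111 283.66666667]
1 [148. 282.]
1 [126. 284.]
2 [149.  284.5]
9 [130.11111111 287.33333333]
9 [137. 289.]
8 [143.875 290.875]
1 [125. 292.]
10 [131.8 294. ]
2 [149.  293.5]
2 [127.5 296.5]
9 [139. 296.]
1 [145. 300.]
1 [143. 301.]
jet holes 16 [138.52482639 289.6484375 ] [0.47461787 0.37097086 0.021     ]
meter ((306.51226806640625, 298.86474609375), (20.008398056030273, 51.605377197265625), 5.19442892074585) [0.45443436 0.01434192 0.022     ]
box ((417.4624938964844, 225.844970703125), (44.470314025878906, 50.17529296875), 86.72950744628906) [ 0.60808524 -0.22056156  0.038     ]
```

>>> jog_arm(
  targets=[
    [1.8,-4,0,0,0,-4.3,0],
    [1.8,-4,0,0,0,-4.3,0],
    [1.8,-4,0,0,0,-4.3,0],
    [1.8,-4,0,0,0,-4.3,0],
    [1.8,-4,0,0,0,-4.3,0],
    [1.8,-4,0,0,0,-4.3,0],
    [1.8,-4,0,0,0,-4.3,0],
    [1.8,-4,0,0,0,-4.3,0],
    [1.8,-4,0,0,0,-4.3,0],
    [1.8,-4,0,0,0,-4.3,0],
    [1.8,-4,0,0,0,-4.3,0],
    [1.8,-4,0,0,0,-4.3,0],
    [1.8,-4,0,0,0,-4.3,0],
    [1.8,-4,0,0,0,-4.3,0],
    [1.8,-4,0,0,0,-4.3,0],
    [1.8,-4,0,0,0,-4.3,0],
    [1.8,-4,0,0,0,-4.3,0],
    [1.8,-4,0,0,0,-4.3,0],
    [0,0,0,0,0,0,0],
    [0,0,0,0,0,0,0],
  ],
  newtons=40,
)

```text
time_s: 2.15
position: [0.567, -0.1451, 0.2477]
ee_rot: [-2.413, -2.011, 0.002]
ft_force: [-0.8, 0.8, -0.9]
width: 0.0852
```

```bash
cat > st.py <<'E'
from h import *
from scipy.spatial.transform import Rotation as R
s=r.state();M=R.from_rotvec(s['ee_rot']).as_matrix()
print('t',round(s['time_s'],2),'p',np.round(s['position'],4),'z',np.round(M[:,2],3),'jaw az',round(np.degrees(np.arctan2(M[1,1],M[0,1])),1),'w',round(s['width'],4),'F',np.round(s['ft_force'],1),'q',np.round(s['qpos'],2))
E
python3 - <<'E'
from h import *
import st
f=grab('wrist','w1.png');print(ray(f,320,240,.07),[proj(f,(.608,-.2195,z)) for z in(.038,.073,.095)])
f=__import__('pickle').load(open('f0.pkl','rb'))['top']
print('cap',ray(f,421,224,.073),'cup',ray(f,320.2,214.1,.04),'jet',ray(f,137,289,.021))
E
```

```text
t 2.15 p [ 0.567  -0.1451  0.2477] z [-0.001 -0.001 -1.   ] jaw az -10.4 w 0.0852 F [-0.8  0.8 -0.9] q [-0.37  0.28  0.66  1.6  -0.17  1.32  0.13]
[ 0.56249558 -0.16286622  0.07      ] [array([384.6016603 , 283.22556006]), array([391.07899169, 300.03188838]), array([395.88737261, 312.50789488])]
cap [ 0.60758548 -0.22012223  0.073     ] cup [ 0.63305388 -0.01499767  0.04      ] jet [0.47599534 0.37424094 0.021     ]
```

View pics/w1.png

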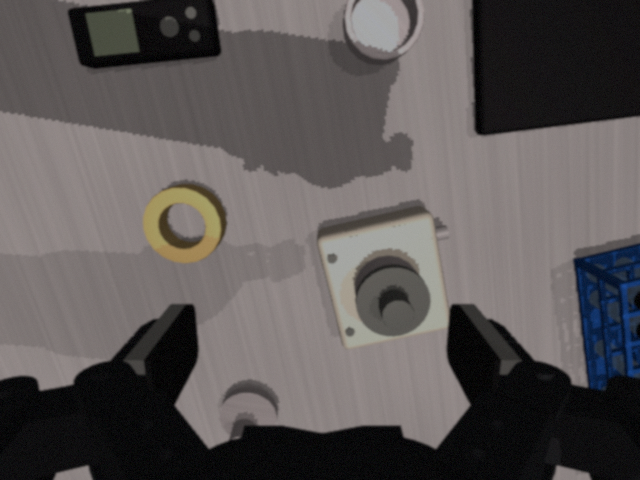

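```bash
python3 - <<'E'
from h import *
f=grab('wrist');g=f['image'].astype(int).mean(2)
print('disc',ray(f,393,299.5,.073),'knob',ray(f,397.5,310,.095),'cup',ray(f,384,22,.04),'tape',ray(f,183,226,.024), 'cam',proj(f,(.608,-.2195,.095)))
M=np.zeros(g.shape,np.uint8);M[255:340,350:435]=(g[255:340,350:435]<115)&(g[255:340,350:435]>62)
c=max(cv2.findContours(M,0,2)[0],key=cv2.contourArea);e=cv2.fitEllipse(cv2.convexHull(c));print(e,ray(f,*e[0],.073))
# box top corners
M=((g>125)).astype(np.uint8);M2=np.zeros_like(M);M2[200:355,315:460]=M[200:355,315:460]
c=max(cv2.findContours(M2,0,2)[0],key=cv2.contourArea);e=cv2.minAreaRect(c);print(e,ray(f,*e[0],.038))
E
```

```text
disc [ 0.60980856 -0.21773869  0.073     ] knob [ 0.60968639 -0.2161821   0.095     ] cup [ 0.63576142 -0.01727654  0.04      ] tape [ 0.44673977 -0.14084661  0.024     ] cam [395.79187119 314.51151997]
((390.2005310058594, 294.919677734375), (75.94482421875, 87.02590942382812), 161.09445190429688) [ 0.60819484 -0.21355749  0.073     ]
((387.0, 277.0), (154.0, 144.0), 90.0) [ 0.61109485 -0.21262344  0.038     ]
```

>>> jog_arm(
  targets=[
    [1.4,-2.5,0,0,0,0,0],
    [1.4,-2.5,-2,0,0,0,0],
    [1.4,-2.3,-3,0,0,0,0],
    [0,0,-3,0,0,0,0],
    [0,0,0,0,0,0,0],
  ],
)

```text
time_s: 2.75
position: [0.6074, -0.2152, 0.1643]
ee_rot: [-2.406, -2.011, 0.005]
ft_force: [-1.3, 0.1, -0.6]
width: 0.0857
```

```bash
python3 - <<'E'
from h import *
import st
f=grab('wrist','w2.png');
for p in [(.608,-.2195,.095),(.608,-.2195,.073),(.61,-.2175,.095),(.61,-.2175,.073)]: print(proj(f,p))
print(proj(f,r.state()['position']))
E
```

```text
t 2.75 p [ 0.6074 -0.2152  0.1643] z [-0.006  0.002 -1.   ] jaw az -10.2 w 0.0857 F [-1.3  0.1 -0.6] q [-0.2   0.49  0.64  1.53 -0.31  1.22  0.31]
[324.87546979 272.61492769]
[324.85947944 258.61140206]
[328.16731608 268.16480893]
[327.8437999  254.53799359]
[324.19993482 337.13505129]
```

View pics/w2.png

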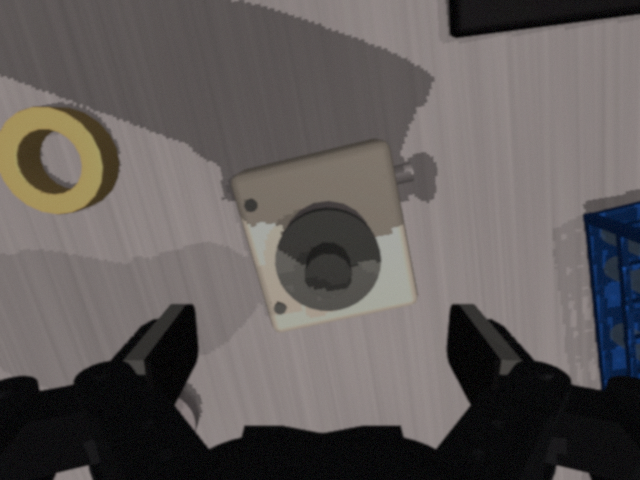

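>>> jog_arm(
  targets=[
    [0.2,-0.3,-2.5,0,0,0,60],
    [0,0,-2.5,0,0,0,100],
    [0,0,-1,0,0,0,120],
    [0,0,-0.5,0,0,0,120],
    [0,0,-0.5,0,0,0,120],
    [0,0,0,0,0,0,120],
    [0,0,0,0,0,0,120],
  ],
)

```text
time_s: 3.5
position: [0.6117, -0.2203, 0.0993]
ee_rot: [2.411, 2.012, 0.001]
ft_force: [-0.1, -0.3, -0.5]
width: 0.045
```

```bash
python3 - <<'E'
from h import *
import st
f=grab('wrist','w3.png');
E
```

```text
t 3.5 p [ 0.6117 -0.2203  0.0993] z [ 0.001 -0.    -1.   ] jaw az -10.3 w 0.045 F [-0.1 -0.3 -0.5] q [-0.17  0.56  0.61  1.58 -0.35  1.11  0.34]
```

View pics/w3.png

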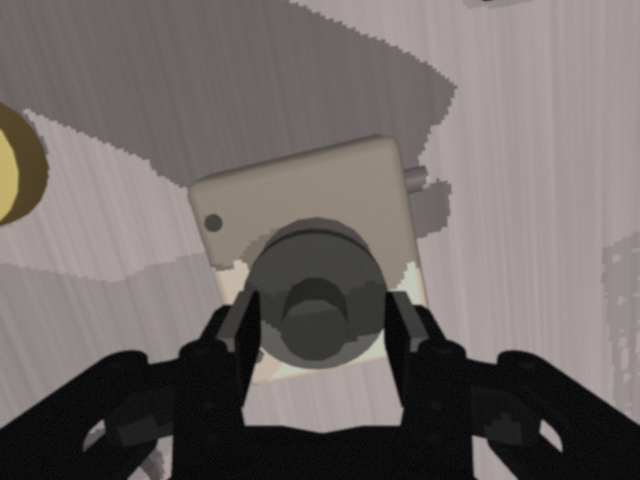

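```bash
python3 - <<'E'
from h import *
f=grab('wrist')
print('knob top',ray(f,315,333,.095),'disc',ray(f,316,299,.073))
E
```

```text
knob top [ 0.60928618 -0.22214729  0.095     ] disc [ 0.60988837 -0.21933672  0.073     ]
```

>>> jog_arm(
  targets=[
    [-0.25,0,-0.4,0,0,0,120],
    [0,0,-0.3,0,0,0,120],
    [0,0,0,0,0,0,255],
    [0,0,0,0,0,0,255],
    [0,0,0,0,0,0,255],
    [0,0,0,0,0,0,255],
    [0,0,0,0,0,0,255],
  ],
)

```text
time_s: 4.3
position: [0.6088, -0.2202, 0.0913]
ee_rot: [2.412, 2.013, 0.0]
ft_force: [-0.4, -0.1, -0.8]
width: 0.0223
```

```bash
python3 - <<'E'
from h import *
import st
f=grab('wrist','w4.png');
E
```

```text
t 4.3 p [ 0.6088 -0.2202  0.0913] z [ 0.  0. -1.] jaw az -10.3 w 0.0223 F [-0.4 -0.1 -0.8] q [-0.17  0.57  0.61  1.6  -0.35  1.09  0.35]
```

View pics/w4.png

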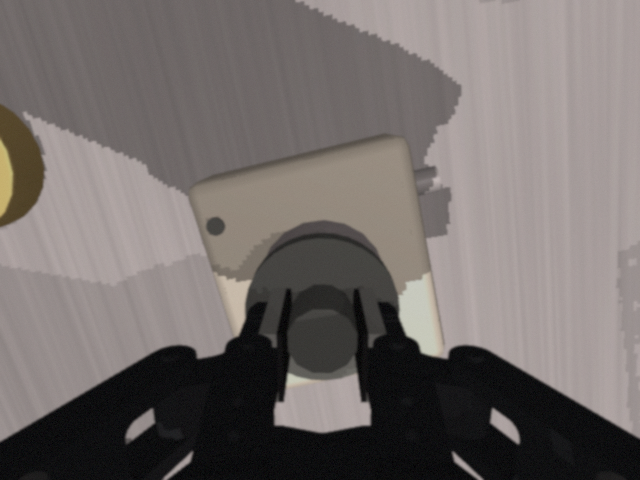

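>>> jog_arm(
  targets=[
    [0,0,1,0,0,0,255],
    [0,0,2,0,0,0,255],
    [0,0,3.5,0,0,0,255],
    [0,0,3.5,0,0,0,255],
    [0.2,2,0,0,0,2,255],
    [0.2,3.5,0,0,0,3,255],
    [0.2,4,0,0,0,3,255],
    [0.2,4,0,0,0,3,255],
    [0.2,4,0,0,0,3,255],
    [0.2,4,0,0,0,3,255],
    [0.2,4,0,0,0,3,255],
    [0.2,4,0,0,0,3,255],
    [0.2,4,0,0,0,3,255],
    [0.2,4,0,0,0,3,255],
    [0.2,4,0,0,0,2,255],
    [0.2,3.3,0,0,0,0,255],
    [0.2,2,0,0,0,0,255],
    [0,0,0,0,0,0,255],
    [0,0,0,0,0,0,255],
  ],
)

```text
time_s: 6.25
position: [0.6349, 0.2468, 0.1913]
ee_rot: [1.787, 2.583, -0.001]
ft_force: [1.4, -0.8, -0.9]
width: 0.0222
```

```bash
python3 - <<'E'
from h import *
import st
grab('scene','s5.png')
E
```

```text
t 6.25 p [0.6349 0.2468 0.1913] z [ 0.    -0.001 -1.   ] jaw az 20.7 w 0.0222 F [ 1.4 -0.8 -0.9] q [-0.73  0.51  0.41  1.39 -0.2   1.29  0.06]
```

View pics/s5.png

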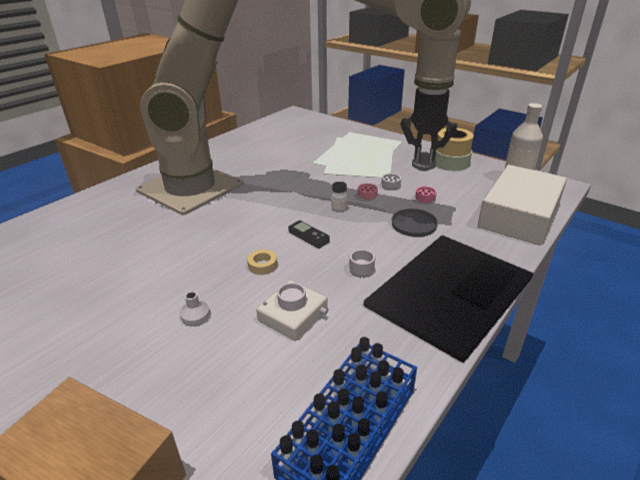

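>>> jog_arm(
  targets=[
    [0,-1.8,0,0,0,0,255],
    [0,0,-3,0,0,0,255],
    [0,0,-4,0,0,0,255],
    [0,0,-4,0,0,0,255],
    [0,0,-2.5,0,0,0,255],
    [0,0,-1,0,0,0,255],
    [0,0,-0.5,0,0,0,255],
    [0,0,-0.2,0,0,0,255],
    [0,0,-0.1,0,0,0,255],
    [0,0,0,0,0,0,255],
  ],
)

```text
time_s: 7.3
position: [0.6354, 0.2299, 0.0396]
ee_rot: [1.786, 2.584, 0.003]
ft_force: [0.4, -0.1, -0.8]
width: 0.0225
```

```bash
python3 - <<'E'
from h import *
import st
E
```

```text
t 7.3 p [0.6354 0.2299 0.0396] z [ 0.002  0.001 -1.   ] jaw az 20.7 w 0.0225 F [ 0.4 -0.1 -0.8] q [-0.68  0.64  0.37  1.53 -0.26  1.02  0.12]
```

>>> jog_arm(
  targets=[
    [0,0,-0.1,0,0,0,255],
    [0,0,0,0,0,0,255],
    [0,0,0,0,0,0,255],
  ],
)

```text
time_s: 7.6
position: [0.6348, 0.2299, 0.0376]
ee_rot: [1.786, 2.584, 0.0]
ft_force: [-0.3, 0.4, -0.4]
width: 0.0227
```

>>> jog_arm(
  targets=[
    [0,0,-0.05,0,0,0,255],
    [0,0,0,0,0,0,190],
    [0,0,0,0,0,0,150],
    [0,0,0,0,0,0,120],
    [0,0,0,0,0,0,120],
    [0,0,2,0,0,0,120],
    [0,0,4,0,0,0,0],
    [0,0,4,0,0,0,0],
    [0,0,3,0,0,0,0],
    [0,0,0,0,0,0,0],
  ],
)

```text
time_s: 8.6
position: [0.637, 0.2303, 0.1721]
ee_rot: [1.784, 2.581, 0.011]
ft_force: [-0.4, -1.0, 0.8]
width: 0.0851
```

```bash
python3 - <<'E'
from h import *
import st
a=grab('scene')['image'][130:290,300:500];b=grab('wrist')['image'];t=grab('top','t6.png')
cv2.imwrite('pics/w6.png',np.hstack([cv2.resize(b,(400,300)),cv2.resize(a,(375,300))]))
E
```

```text
t 8.6 p [0.637  0.2303 0.1721] z [ 0.007  0.003 -1.   ] jaw az 20.7 w 0.0851 F [-0.4 -1.   0.8] q [-0.71  0.51  0.41  1.43 -0.21  1.24  0.09]
```

View pics/w6.png

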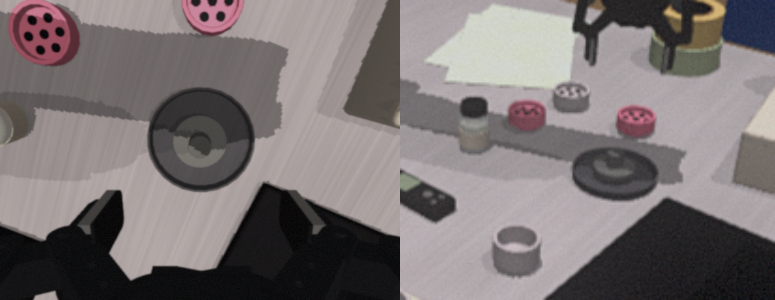

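>>> jog_arm(
  targets=[
    [0,-2,0,0,0,-2,0],
    [0,-4,0,0,0,-4,0],
    [0,-4,0,0,0,-4,0],
    [0,-4,0,0,0,-4,0],
    [0,-4,0,0,0,-4,0],
    [-0.1,-4,-1,0,0,-4,0],
    [-0.1,-2.6,-2,0,0,0,0],
    [0,0,-2,0,0,0,0],
    [0,0,0,0,0,0,0],
    [0,0,0,0,0,0,0],
  ],
)

```text
time_s: 9.75
position: [0.6322, -0.0162, 0.1163]
ee_rot: [-2.246, -2.195, 0.002]
ft_force: [0.8, -1.0, 0.6]
width: 0.0853
```

```bash
python3 - <<'E'
from h import *
import st
f=grab('wrist','w7.png');print(proj(f,(.6343,-.0162,.04)),proj(f,(.6443,-.0162,.04)),proj(f,(.6343,-.0062,.04)))
f=grab('top','t7.png')
E
```

```text
t 9.75 p [ 0.6322 -0.0162  0.1163] z [-0.002 -0.    -1.   ] jaw az -1.3 w 0.0853 F [ 0.8 -1.   0.6] q [-0.46  0.49  0.54  1.62 -0.27  1.11  0.13]
[325.77826861 259.73094529] [345.54270867 259.29722688] [325.35560886 240.72874706]
```

View pics/w7.png

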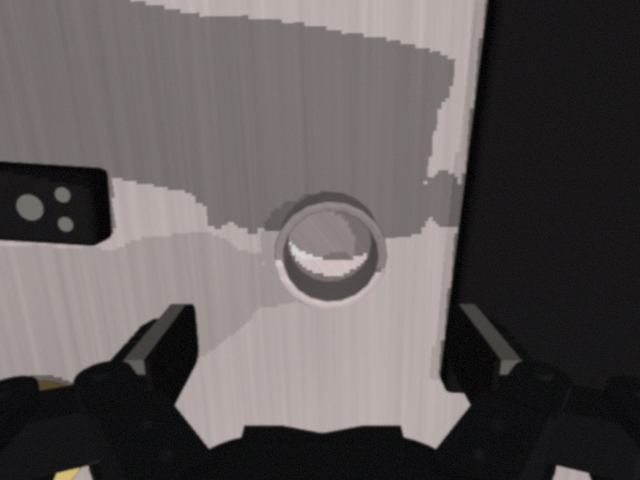

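>>> jog_arm(
  targets=[
    [0.4,0.2,-2,0,0,0,40],
    [0,0,-2.5,0,0,0,40],
    [0,0,-2.5,0,0,0,40],
    [0,0,-1.3,0,0,0,40],
    [0,0,-0.5,0,0,0,40],
    [0,0,0,0,0,0,40],
    [0,0,0,0,0,0,40],
  ],
)

```text
time_s: 10.55
position: [0.6376, -0.0142, 0.0302]
ee_rot: [2.246, 2.195, 0.002]
ft_force: [0.6, 0.3, 0.2]
width: 0.0721
```

```bash
python3 - <<'E'
from h import *
import st
f=grab('wrist','w8.png');print(proj(f,(.636,-.0145,.04)),proj(f,(.646,-.0145,.04)),proj(f,(.636,-.0045,.04)))
E
```

```text
t 10.55 p [ 0.6376 -0.0142  0.0302] z [ 0.002  0.    -1.   ] jaw az -1.3 w 0.0721 F [0.6 0.3 0.2] q [-0.43  0.6   0.5   1.66 -0.34  0.97  0.17]
[316.0179828  349.55373894] [348.47250744 348.84496334] [315.12264038 319.99217113]
```

View pics/w8.png

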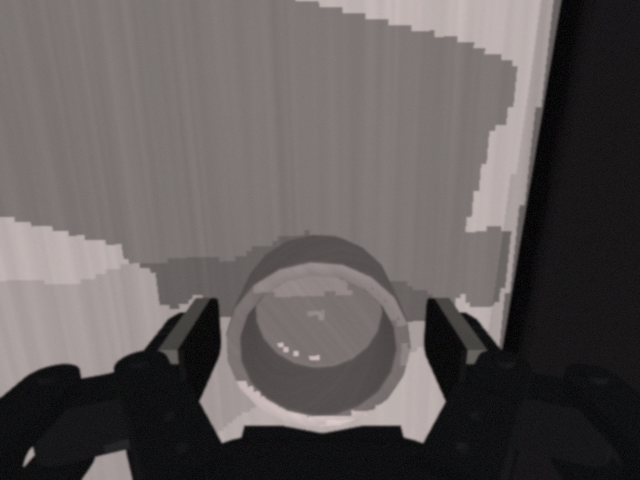

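>>> jog_arm(
  targets=[
    [0,0.1,0,0,0,0,40],
    [0,0,0,0,0,0,255],
    [0,0,0,0,0,0,255],
    [0,0,0,0,0,0,255],
    [0,0,0,0,0,0,255],
  ],
)

```text
time_s: 11.1
position: [0.6372, -0.0131, 0.0297]
ee_rot: [2.246, 2.196, 0.002]
ft_force: [-1.4, 0.4, 6.3]
width: 0.0561
```

```bash
python3 - <<'E'
from h import *
import st
p=r.state()['position'];f=grab('wrist','w9.png');
for z in(.04,.012,): print(proj(f,(p[0],p[1],z)),proj(f,(p[0],p[1]+.01,z)))
E
```

```text
t 11.1 p [ 0.6372 -0.0131  0.0297] z [ 0.001  0.    -1.   ] jaw az -1.3 w 0.0561 F [-1.4  0.4  6.3] q [-0.43  0.6   0.5   1.66 -0.34  0.97  0.17]
[321.08883636 349.54659802] [320.30010738 319.85657769]
[321.14790757 310.08535714] [320.49939572 284.94225695]
```

View pics/w9.png

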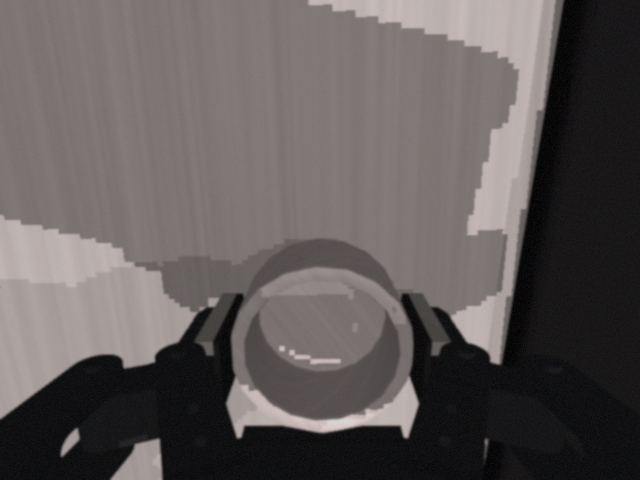

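>>> jog_arm(
  targets=[
    [0,0,1,0,0,0,255],
    [0,0,3,0,0,0,255],
    [0,0,4.5,0,0,0,255],
    [0,0,4.5,0,0,0,255],
    [-0.3,-2,1,0,0,0,255],
    [-0.3,-4,0,0,0,0,255],
    [-0.3,-4,0,0,0,0,255],
    [-0.3,-4,0,0,0,0,255],
    [-0.4,-4,0,0,0,0,255],
    [-0.4,-4,0,0,0,0,255],
    [-0.4,-4,0,0,0,0,255],
    [-0.4,-2.7,0,0,0,0,255],
    [0,-1,0,0,0,0,255],
    [0,0,0,0,0,0,255],
    [0,0,0,0,0,0,255],
  ],
)

```text
time_s: 12.65
position: [0.6091, -0.3089, 0.1685]
ee_rot: [-2.245, -2.197, -0.001]
ft_force: [0.5, 0.6, -2.1]
width: 0.0558
```

```bash
python3 - <<'E'
from h import *
import st
f=grab('wrist','w10.png');p=r.state()['position']
for q in [(.609,-.2205,.065),(.619,-.2205,.065),(.609,-.2105,.065),(.609,-.2205,.052),(p[0],p[1],p[2]+.0103)]: print(np.round(proj(f,q),1))
E
```

```text
t 12.65 p [ 0.6091 -0.3089  0.1685] z [-0.     0.001 -1.   ] jaw az -1.2 w 0.0558 F [ 0.5  0.6 -2.1] q [-0.02  0.57  0.62  1.42 -0.33  1.26  0.6 ]
[317.4  79.4]
[336.9  78.9]
[316.9  58.3]
[317.7  81.7]
[322.  347.8]
```

View pics/w10.png

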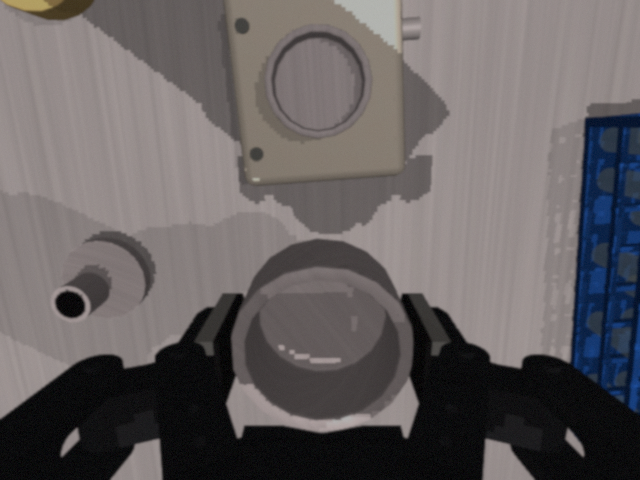

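>>> jog_arm(
  targets=[
    [0,2,0,0,0,0,255],
    [0,3.5,0,0,0,0,255],
    [0,3.3,0,0,0,0,255],
    [0,0,-2,0,0,0,255],
    [0,0,-3,0,0,0,255],
    [0,0,-1,0,0,0,255],
    [0,0,0,0,0,0,255],
    [0,0,0,0,0,0,255],
  ],
)

```text
time_s: 13.5
position: [0.6093, -0.2221, 0.1099]
ee_rot: [2.246, 2.196, 0.001]
ft_force: [-0.3, 1.1, -1.1]
width: 0.056
```

>>> jog_arm(
  targets=[
    [0,0.1,-0.5,0,0,0,255],
    [0,0,-0.5,0,0,0,255],
    [0,0,-0.4,0,0,0,255],
    [0,0,-0.3,0,0,0,255],
    [0,0,0,0,0,0,255],
    [0,0,0,0,0,0,255],
  ],
)

```text
time_s: 14.1
position: [0.6088, -0.2213, 0.0918]
ee_rot: [2.247, 2.196, -0.0]
ft_force: [0.9, -0.7, -1.5]
width: 0.0558
```

Foot at 62 mm, inside the socket without force. Lowering on.

>>> jog_arm(
  targets=[
    [0.05,0,-0.3,0,0,0,255],
    [0,0,-0.1,0,0,0,255],
    [0,0,-0.1,0,0,0,255],
    [0,0,0,0,0,0,255],
    [0,0,0,0,0,0,255],
  ],
)

```text
time_s: 14.6
position: [0.6093, -0.2211, 0.0867]
ee_rot: [-2.246, -2.196, -0.0]
ft_force: [-0.3, 1.4, -1.8]
width: 0.0555
```

>>> jog_arm(
  targets=[
    [0,0,-0.05,0,0,0,255],
    [0,0,0,0,0,0,120],
    [0,0,0,0,0,0,40],
    [0,0,0,0,0,0,30],
    [0,0,0,0,0,0,0],
    [0,0,2,0,0,0,0],
    [0,0,4,0,0,0,0],
    [0,0,4,0,0,0,0],
    [0,-3,0,0,0,0,0],
    [0,-4,0,0,0,0,0],
    [0,0,0,0,0,0,0],
    [0,0,0,0,0,0,0],
  ],
)

```text
time_s: 15.8
position: [0.6087, -0.2926, 0.1861]
ee_rot: [2.249, 2.193, -0.001]
ft_force: [0.6, 0.4, 0.8]
width: 0.0852
```

```bash
python3 - <<'E'
from h import *
import st
f=grab('wrist','w11.png');a=grab('scene')['image'][200:360,150:400]
cv2.imwrite('pics/w11b.png',np.hstack([cv2.resize(f['image'],(400,300)),cv2.resize(a,(400,300))]))
for q in [(.609,-.221,.097),(.619,-.221,.097),(.609,-.211,.097)]: print(np.round(proj(f,q),1))
E
```

```text
t 15.8 p [ 0.6087 -0.2926  0.1861] z [-0.    -0.001 -1.   ] jaw az -1.4 w 0.0852 F [0.6 0.4 0.8] q [-0.06  0.54  0.63  1.42 -0.32  1.28  0.57]
[318.2 112.5]
[338.7 112. ]
[317.7  90.9]
```

View pics/w11b.png

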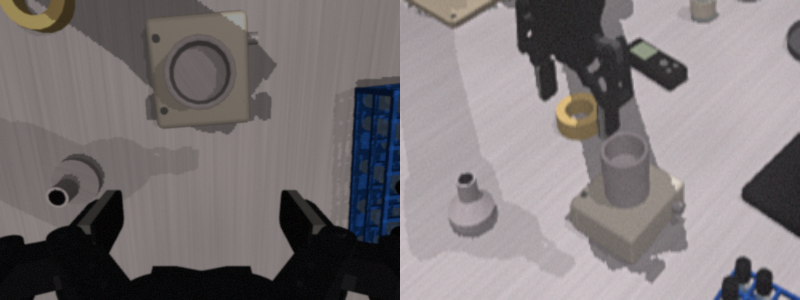

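View pics/w11.png

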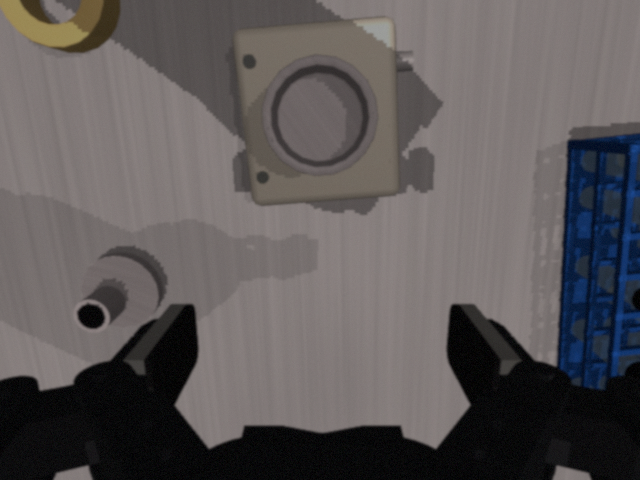

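>>> jog_arm(
  targets=[
    [-0.4,2,0,0,0,1.6,0],
    [-0.8,3.8,0,0,0,2.4,0],
    [-0.8,4,0,0,0,2.4,0],
    [-0.8,4,0,0,0,2.4,0],
    [-0.8,4,0,0,0,2.4,0],
    [-0.8,4,0,0,0,2.4,0],
    [-0.8,4,0,0,0,2.4,0],
    [-0.8,4,0,0,0,2.4,0],
    [-0.8,4,0,0,0,2.4,0],
    [-0.8,4,0,0,0,2.4,0],
    [-0.8,4,0,0,0,2.4,0],
    [-0.8,4,0,0,0,2.4,0],
    [-0.8,4,0,0,0,2.4,0],
    [-0.8,4,0,0,0,2.4,0],
    [-0.8,4,0,0,0,2.4,0],
    [-0.8,4,0,0,0,2.4,0],
    [-0.8,3.4,0,0,0,2.4,0],
    [-0.5,1.8,-1,0,0,2.4,0],
    [0,0,-3,0,0,0,0],
    [0,0,0,0,0,0,0],
  ],
)

```text
time_s: 17.9
position: [0.47, 0.3774, 0.1421]
ee_rot: [-1.297, -2.859, 0.01]
ft_force: [-0.7, -0.4, -0.5]
width: 0.0854
```

```bash
python3 - <<'E'
from h import *
import st
f=grab('wrist','w12.png')
for q in [(.477,.374,.03),(.487,.374,.03),(.477,.384,.03)]: print(np.round(proj(f,q),1))
E
```

```text
t 17.9 p [0.47   0.3774 0.1421] z [-0.005 -0.005 -1.   ] jaw az 41.2 w 0.0854 F [-0.7 -0.4 -0.5] q [-0.93  0.37  0.22  1.66 -0.09  1.13  0.03]
[328.8 252.1]
[341.4 262.6]
[340.1 239.9]
```

View pics/w12.png

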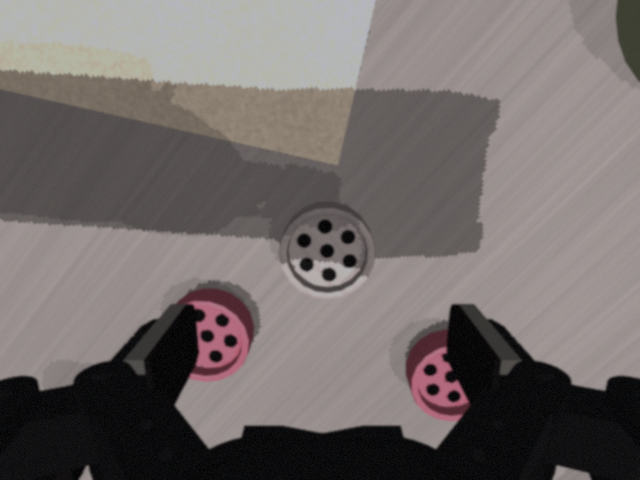

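>>> jog_arm(
  targets=[
    [0.4,-0.2,-2,0,0,0,40],
    [0,0,-3,0,0,0,40],
    [0,0,-3,0,0,0,40],
    [0,0,-1.5,0,0,0,40],
    [0,0,-0.8,0,0,0,40],
    [0,0,0,0,0,0,40],
    [0,0,0,0,0,0,40],
  ],
)

```text
time_s: 18.65
position: [0.477, 0.3772, 0.0448]
ee_rot: [1.3, 2.859, 0.003]
ft_force: [-0.4, 0.1, 0.2]
width: 0.0717
```

```bash
python3 - <<'E'
from h import *
import st
f=grab('wrist','w13.png')
for q in [(.476,.375,.03),(.476,.375,.021),(.486,.375,.021),(.476,.385,.021)]: print(np.round(proj(f,q),1))
E
```

```text
t 18.65 p [0.477  0.3772 0.0448] z [ 0.001  0.001 -1.   ] jaw az 41.1 w 0.0717 F [-0.4  0.1  0.2] q [-0.91  0.49  0.2   1.72 -0.12  0.94  0.06]
[316.3 315.6]
[316.6 305.2]
[336.  320.7]
[333.8 287. ]
```

View pics/w13.png

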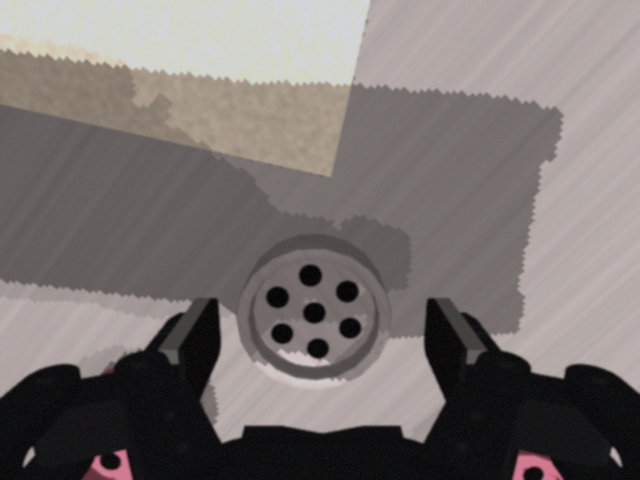

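>>> jog_arm(
  targets=[
    [0,-0.4,-0.8,0,0,0,40],
    [0,0,-0.7,0,0,0,40],
    [0,0,0,0,0,0,40],
    [0,0,0,0,0,0,255],
    [0,0,0,0,0,0,255],
    [0,0,0,0,0,0,255],
    [0,0,0,0,0,0,255],
  ],
)

```text
time_s: 19.4
position: [0.4764, 0.3729, 0.0286]
ee_rot: [1.3, 2.86, 0.001]
ft_force: [-0.4, -0.5, 2.6]
width: 0.0555
```

```bash
python3 - <<'E'
from h import *
import st
f=grab('wrist','w14.png');p=r.state()['position']
for z in(.03,.021): print(np.round(proj(f,(p[0],p[1],z)),1))
E
```

```text
t 19.4 p [0.4764 0.3729 0.0286] z [ 0.  0. -1.] jaw az 41.1 w 0.0555 F [-0.4 -0.5  2.6] q [-0.9   0.5   0.2   1.74 -0.12  0.91  0.07]
[322.5 335.1]
[322.4 322.4]
```

View pics/w14.png

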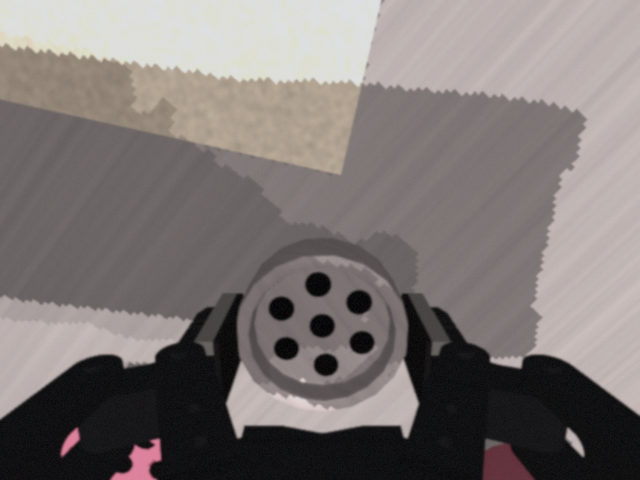

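>>> jog_arm(
  targets=[
    [0,0,1,0,0,0,255],
    [0,0,3,0,0,0,255],
    [0.4,-2,4,0,0,-1.6,255],
    [0.8,-3.5,4,0,0,-2.4,255],
    [0.8,-4,4,0,0,-2.4,255],
    [0.8,-4,1,0,0,-2.4,255],
    [0.8,-4,0,0,0,-2.4,255],
    [0.8,-4,0,0,0,-2.4,255],
    [0.8,-4,0,0,0,-2.4,255],
    [0.8,-4,0,0,0,-2.4,255],
    [0.8,-4,0,0,0,-2.4,255],
    [0.8,-4,0,0,0,-2.4,255],
    [0.8,-4,0,0,0,-2.4,255],
    [0.8,-4,0,0,0,-2.4,255],
    [0.8,-4,0,0,0,-2.4,255],
    [0.8,-4,0,0,0,-2.4,255],
    [0.8,-4,0,0,0,-2.4,255],
    [0.8,-4,0,0,0,-2.4,255],
    [0.8,-4,0,0,0,-2.4,255],
    [0,0,0,0,0,0,255],
  ],
)

```text
time_s: 21.45
position: [0.605, -0.2815, 0.1908]
ee_rot: [2.208, 2.232, -0.005]
ft_force: [-1.0, 0.8, -1.5]
width: 0.056
```

>>> jog_arm(
  targets=[
    [0,-2,0,0,0,0,255],
    [0,0,0,0,0,0,255],
    [0,0,0,0,0,0,255],
  ],
)

```text
time_s: 21.75
position: [0.6066, -0.2945, 0.1907]
ee_rot: [-2.2, -2.242, -0.0]
ft_force: [0.2, 1.1, -0.7]
width: 0.0559
```

```bash
python3 - <<'E'
from h import *
import st
f=grab('wrist','w15.png');p=r.state()['position']
for q in [(.609,-.221,.097),(.619,-.221,.097),(.609,-.211,.097),(p[0],p[1],p[2]+.0014),(p[0],p[1],p[2]-.0076)]: print(np.round(proj(f,q),1))
E
```

```text
t 21.75 p [ 0.6066 -0.2945  0.1907] z [ 0.  0. -1.] jaw az 1.1 w 0.0559 F [ 0.2  1.1 -0.7] q [-0.06  0.53  0.64  1.42 -0.32  1.29  0.62]
[329.  109.2]
[349.  109.6]
[329.4  88. ]
[322.2 333.2]
[322.2 320.6]
```

View pics/w15.png

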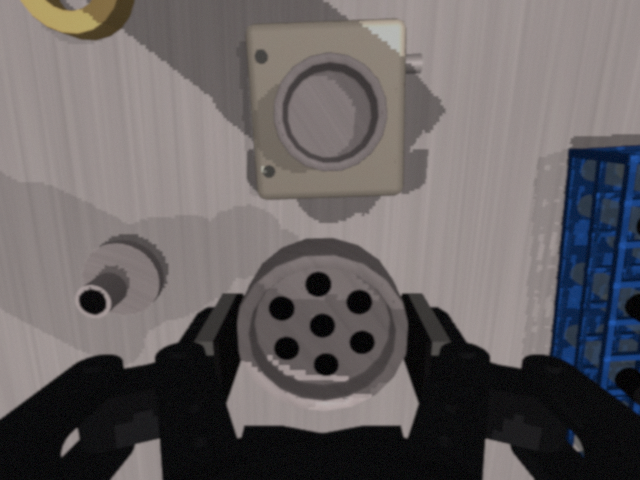

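>>> jog_arm(
  targets=[
    [0.3,2,0,0,0,0,255],
    [0,3.3,0,0,0,0,255],
    [0,2,-2,0,0,0,255],
    [0,0,-2.5,0,0,0,255],
    [0,0,-1,0,0,0,255],
    [0,0,0,0,0,0,255],
    [0,0,0,0,0,0,255],
  ],
)

```text
time_s: 22.5
position: [0.6099, -0.2224, 0.1365]
ee_rot: [2.2, 2.241, 0.0]
ft_force: [-0.4, 0.4, -0.1]
width: 0.0557
```

>>> jog_arm(
  targets=[
    [-0.05,0.08,-0.5,0,0,0,255],
    [0,0,-0.4,0,0,0,255],
    [0,0,-0.3,0,0,0,255],
    [0,0,0,0,0,0,255],
    [0,0,0,0,0,0,255],
  ],
)

```text
time_s: 23.0
position: [0.6092, -0.2211, 0.1236]
ee_rot: [2.2, 2.242, -0.0]
ft_force: [0.2, -0.2, -1.0]
width: 0.0562
```

Foot is 2 mm inside the cup mouth, no force.

>>> jog_arm(
  targets=[
    [0,0,-0.3,0,0,0,255],
    [0,0,-0.2,0,0,0,255],
    [0,0,-0.1,0,0,0,255],
    [0,0,0,0,0,0,255],
    [0,0,0,0,0,0,255],
  ],
)

```text
time_s: 23.5
position: [0.6092, -0.221, 0.1177]
ee_rot: [-2.2, -2.242, -0.0]
ft_force: [-1.1, 0.6, 1.9]
width: 0.0554
```

>>> jog_arm(
  targets=[
    [0,0,0,0,0,0,200],
    [0,0,0,0,0,0,100],
    [0,0,0,0,0,0,40],
    [0,0,0,0,0,0,0],
    [0,0,0,0,0,0,0],
    [0,0,2,0,0,0,0],
    [0,0,4,0,0,0,0],
    [0,0,2,0,0,0,0],
    [0,-3,0,0,0,0,0],
    [0,-4,0,0,0,0,0],
    [0,0,0,0,0,0,0],
    [0,0,0,0,0,0,0],
  ],
)

```text
time_s: 24.7
position: [0.6087, -0.2923, 0.1973]
ee_rot: [2.203, 2.24, -0.001]
ft_force: [-0.3, 1.9, 0.1]
width: 0.0857
```

```bash
python3 - <<'E'
from h import *
import st
f=grab('wrist','w16.png');a=grab('scene')['image'][200:360,150:400]
cv2.imwrite('pics/w16b.png',np.hstack([cv2.resize(f['image'],(400,300)),cv2.resize(a,(400,300))]))
for q in [(.609,-.221,.119),(.619,-.221,.119),(.609,-.211,.119)]: print(np.round(proj(f,q),1))
E
```

```text
t 24.7 p [ 0.6087 -0.2923  0.1973] z [-0. -0. -1.] jaw az 1.0 w 0.0857 F [-0.3  1.9  0.1] q [-0.07  0.53  0.65  1.41 -0.32  1.31  0.61]
[324.6 112.8]
[346.1 113.2]
[325.  90.]
```

View pics/w16.png

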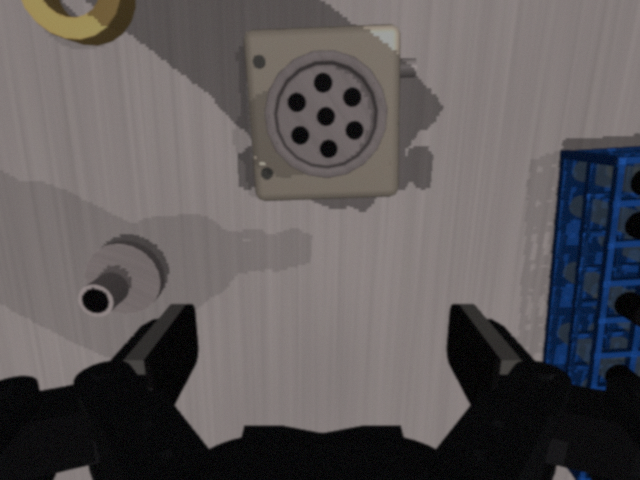

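View pics/w16b.png

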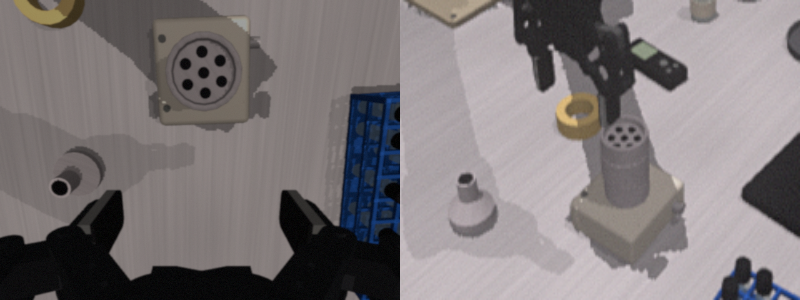

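>>> jog_arm(
  targets=[
    [-2,-0.5,0,0,0,0,0],
    [-3.5,-1.2,0,0,0,0,0],
    [-4,-1.3,0,0,0,0,0],
    [-3.6,-1.2,0,0,0,0,0],
    [-2.3,-0.8,-1,0,0,0,0],
    [0,0,-3,0,0,0,0],
    [0,0,0,0,0,0,0],
    [0,0,0,0,0,0,0],
  ],
)

```text
time_s: 25.6
position: [0.456, -0.3398, 0.1579]
ee_rot: [-2.197, -2.244, -0.0]
ft_force: [0.3, 0.1, 0.0]
width: 0.0853
```

```bash
python3 - <<'E'
from h import *
import st
f=grab('wrist','w17.png')
for q in [(.455,-.343,.058),(.465,-.343,.058),(.455,-.333,.058),(.455,-.343,.018)]: print(np.round(proj(f,q),1))
E
```

```text
t 25.6 p [ 0.456  -0.3398  0.1579] z [-0.     0.001 -1.   ] jaw az 1.2 w 0.0853 F [0.3 0.1 0. ] q [-0.03  0.33  0.71  1.76 -0.23  1.14  0.77]
[319.7 251.9]
[337.5 252.3]
[320.  234.8]
[320.  233.7]
```

View pics/w17.png

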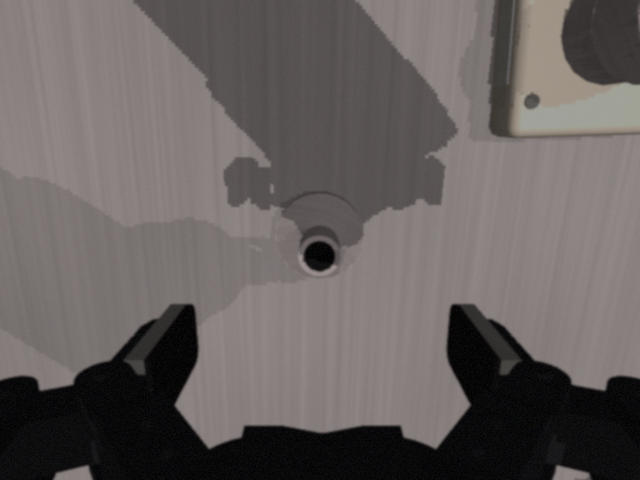

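>>> jog_arm(
  targets=[
    [-0.1,-0.5,-2,0,0,0,60],
    [0,0,-3,0,0,0,110],
    [0,0,-2.5,0,0,0,120],
    [0,0,0,0,0,0,120],
    [0,0,0,0,0,0,120],
  ],
)

```text
time_s: 26.15
position: [0.4551, -0.3462, 0.0838]
ee_rot: [2.199, 2.243, -0.0]
ft_force: [-0.1, -0.7, 0.6]
width: 0.0449
```

```bash
python3 - <<'E'
from h import *
import st
f=grab('wrist','w18.png')
for q in [(.455,-.345,.058),(.465,-.345,.058),(.455,-.335,.058),(.455,-.345,.018)]: print(np.round(proj(f,q),1))
E
```

```text
t 26.15 p [ 0.4551 -0.3462  0.0838] z [ 0.001 -0.001 -1.   ] jaw az 1.1 w 0.0449 F [-0.1 -0.7  0.6] q [ 0.02  0.43  0.67  1.82 -0.31  1.    0.84]
[321.1 298.1]
[346.8 298.6]
[321.6 274. ]
[321.2 264.4]
```

View pics/w18.png

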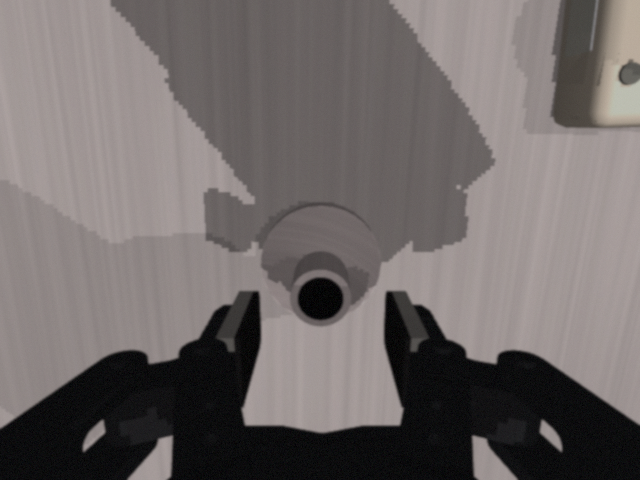

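>>> jog_arm(
  targets=[
    [0,0.1,-1.3,0,0,0,120],
    [0,0,-1,0,0,0,120],
    [0,0,-0.4,0,0,0,120],
    [0,0,0,0,0,0,120],
    [0,0,0,0,0,0,255],
    [0,0,0,0,0,0,255],
    [0,0,0,0,0,0,255],
    [0,0,0,0,0,0,255],
  ],
)

```text
time_s: 27.0
position: [0.4545, -0.3453, 0.056]
ee_rot: [2.2, 2.242, 0.0]
ft_force: [-0.5, -0.2, 3.4]
width: 0.0224
```

```bash
python3 - <<'E'
from h import *
import st
f=grab('wrist','w19.png');p=r.state()['position']
for z in(.058,): print(np.round(proj(f,(p[0],p[1],z)),1))
E
```

```text
t 27.0 p [ 0.4545 -0.3453  0.056 ] z [ 0.001 -0.    -1.   ] jaw az 1.1 w 0.0224 F [-0.5 -0.2  3.4] q [ 0.04  0.47  0.65  1.84 -0.34  0.95  0.86]
[321.3 336.2]
```

View pics/w19.png

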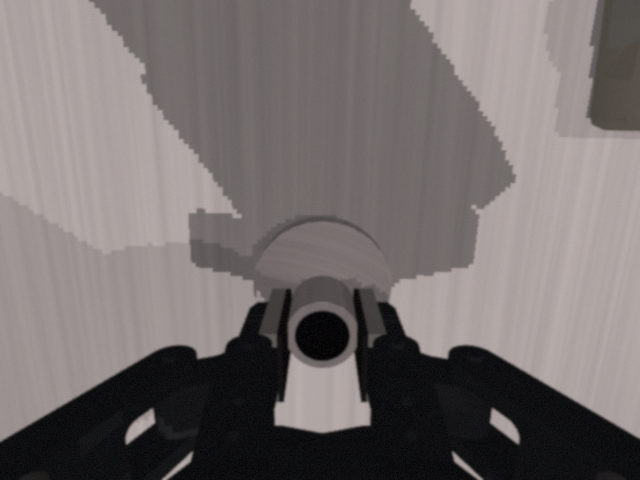

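>>> jog_arm(
  targets=[
    [0,0,1,0,0,0,255],
    [0,0,3,0,0,0,255],
    [0,0,4,0,0,0,255],
    [0,0,4,0,0,0,255],
    [0,0,2.5,0,0,0,255],
    [1.5,1.2,0,0,0,0,255],
    [3,2.4,0,0,0,0,255],
    [3,2.4,0,0,0,0,255],
    [3,2.4,0,0,0,0,255],
    [3,2.4,0,0,0,0,255],
    [1.9,1.6,0,0,0,0,255],
    [0,0,0,0,0,0,255],
    [0,0,-1.5,0,0,0,255],
    [0,0,0,0,0,0,255],
    [0,0,0,0,0,0,255],
  ],
)

```text
time_s: 28.55
position: [0.607, -0.2218, 0.1847]
ee_rot: [-2.201, -2.24, 0.002]
ft_force: [-0.4, 0.2, -1.1]
width: 0.0225
```

>>> jog_arm(
  targets=[
    [0.2,0.05,-0.4,0,0,0,255],
    [0,0,-0.2,0,0,0,255],
    [0,0,0,0,0,0,255],
    [0,0,0,0,0,0,255],
  ],
)

```text
time_s: 28.95
position: [0.6102, -0.2206, 0.1796]
ee_rot: [2.2, 2.242, 0.0]
ft_force: [-0.0, 0.5, -0.4]
width: 0.0227
```

```bash
python3 - <<'E'
from h import *
import st
f=grab('wrist','w20.png')
for q in [(.6092,-.221,.119),(.6092,-.221,.19)]: print(np.round(proj(f,q),1))
E
```

```text
t 28.95 p [ 0.6102 -0.2206  0.1796] z [ 0.  0. -1.] jaw az 1.1 w 0.0227 F [-0.   0.5 -0.4] q [-0.19  0.48  0.63  1.51 -0.29  1.25  0.5 ]
[319.3 271.1]
[318.  350.6]
```

View pics/w20.png

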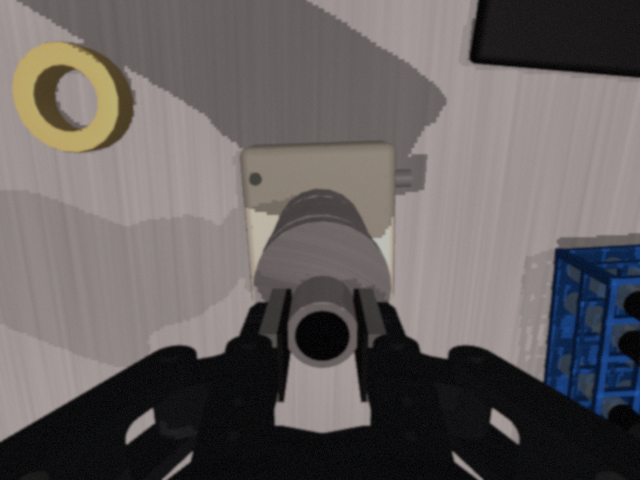

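>>> jog_arm(
  targets=[
    [-0.1,-0.05,-0.4,0,0,0,255],
    [0,0,-0.3,0,0,0,255],
    [0,0,0,0,0,0,255],
    [0,0,0,0,0,0,255],
  ],
)

```text
time_s: 29.4
position: [0.6091, -0.221, 0.1724]
ee_rot: [-2.2, -2.242, 0.0]
ft_force: [-0.6, 0.7, -2.9]
width: 0.0221
```

Foot is 3 mm in the socket, no push-back.

>>> jog_arm(
  targets=[
    [0,0,-0.3,0,0,0,255],
    [0,0,-0.2,0,0,0,255],
    [0,0,-0.05,0,0,0,255],
    [0,0,0,0,0,0,255],
    [0,0,0,0,0,0,255],
  ],
)

```text
time_s: 29.9
position: [0.6092, -0.221, 0.1671]
ee_rot: [2.2, 2.243, 0.0]
ft_force: [-0.3, 0.5, 0.2]
width: 0.0226
```

>>> jog_arm(
  targets=[
    [0,0,0,0,0,0,220],
    [0,0,0,0,0,0,160],
    [0,0,0,0,0,0,100],
    [0,0,0,0,0,0,50],
    [0,0,0,0,0,0,0],
    [0,0,2,0,0,0,0],
    [0,0,4,0,0,0,0],
    [0,0,2,0,0,0,0],
    [0,-3,0,0,0,0,0],
    [0,-4,0,0,0,0,0],
    [0,0,0,0,0,0,0],
    [0,0,0,0,0,0,0],
  ],
)

```text
time_s: 31.1
position: [0.6087, -0.2923, 0.2469]
ee_rot: [2.203, 2.24, -0.001]
ft_force: [-0.0, 1.5, -0.1]
width: 0.0856
```

```bash
python3 - <<'E'
from h import *
import st
f=grab('wrist');s=grab('scene');a=s['image'][150:350,180:450]
cv2.imwrite('pics/w21.png',np.hstack([cv2.resize(f['image'],(400,300)),cv2.resize(a,(400,300))]))
for z in (.065,.097,.119,.129,.145,.169): print(np.round(proj(s,(.6092,-.221,z)),1), end=' ')
print(proj(f,(.6092,-.221,.169))*400/640)
E
```

```text
t 31.1 p [ 0.6087 -0.2923  0.2469] z [-0. -0. -1.] jaw az 1.0 w 0.0856 F [-0.   1.5 -0.1] q [-0.07  0.5   0.66  1.34 -0.31  1.4   0.6 ]
[290.7 290.9] [289.8 278.3] [289.2 269.3] [289.  265.2] [288.5 258.4] [287.8 248. ] [203.15322907  70.53954695]
```

View pics/w21.png

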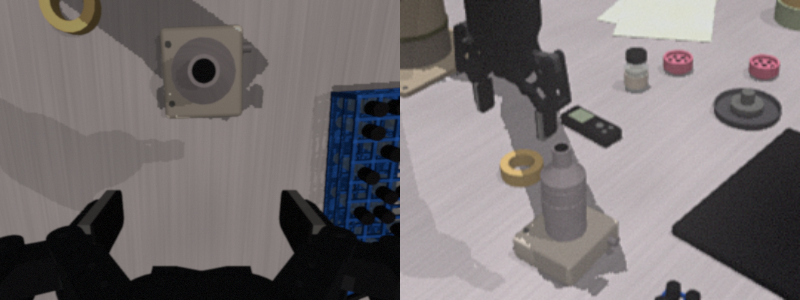

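```bash
python3 -c "
from h import *
print(order.hand_in())"
```

```text
the job is handed in; nothing more can be done
None
```

The job is done and handed in, about 31 s into the 115 s allowed. The dust cap lies knob up near the centre of the dish. The cup, low stage and cone were each lowered into place, released and seated on the base before the next.

**Stack height:** at release the TCP was at z = 0.0867 for the cup, 0.1177 for the low stage and 0.1671 for the cone. Each is within about 0.2 mm of its fully home height, and the wrist force stayed under about 3 N.

**Final views:** the wrist and scene pictures show the stack upright. The cone's mouth is about 1–2 px from where a seated cone should appear, at about (289, 249) in the scene camera. The cap is in the dish, and the bottle, tape and meter look undisturbed. The gripper is clear of everything.

**Disagreement:** my early position for the cup from the top camera was about 2–4 mm off the wrist camera, and the other parts were about 1–3 mm off. I used the wrist view and the grasped TCP positions for the fits. No check failed.

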